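# Hang the slotted strap plates on the headed pins

## Robot

A 6-joint arm with a two-finger parallel gripper is mounted at the origin on a cart in front of the work surface, level with it; the furniture and walls round the work are solid. World frame = base frame: x ahead of the robot, y to its left, z up, the work surface at z = 0. Lengths are in m, angles in degrees, forces in N, time in s.
With the tool pointing down it reaches from about 0.4 to 0.825 m from the base axis. Payload 7 kg.
Tool frame: the origin (TCP) lies midway between the tips of the shut fingers; the grasp point (between the pads) lies 19 mm behind it (ctrl.hold_point_z is the distance from the TCP to the grasp point, in m); z points along the fingers, y is the line along which they close (so a half turn about z gives the same grasp; the last joint's range is limited). The gripper opens to 88 mm and grips with 3 to 60 N. Pads are 19 mm wide; open, the fingers measure 130 mm over their backs; the gripper's body (78 mm by 193 mm) begins 47 mm behind the grasp point.
Start: joints at [-58.837, 20.546, 0.682, 0, -70.136, -16.507], TCP at [0.171, -0.653, 0.227] pointing down, gripper open.
Joint ranges: [-176.03, 176.03], [-82.01, 121.73], [-58.28, 71.71], [-173.87, 95.51], [-174.79, -0.11], [-173.66, 173.66]. Speed limits (degrees/s): [136.94, 136.94, 172.46, 180, 180, 180].

## Interface

Orientations are given as [roll, pitch, yaw] about the fixed x, y, z axes, in that order (R = Rz(yaw) Ry(pitch) Rx(roll)).
In Python, from plant import ctrl gives the robot as it stands.
- The arm moves only by the tool apply_moves, never from a script. Its argument "deltas" is a list of rows, each an object with "fingers": the finger opening in mm, from 0 to 87.6; "delta_pos": the shift along the tool's x, y, z in mm, a list of three; "angular": the turn, a rotation vector about the tool's x, y, z in degrees, a list of three. A call has 1 to 10 rows; each row is the pose to reach, as a shift and turn from the pose commanded when the call began, along the tool's axes at that moment; what a row does not reach only later rows make up. A row lasts 1/10 s, in which the tool goes at most 50 mm and 8.59 degrees, less where a joint would pass 70% of its speed; a pose out of reach is approached as far as the arm can. A call with a gripper value outside its range is refused whole. The fingers move at their own pace and stop on an object; the grip force is fixed at half the most. Time passes only in rows, so rows that repeat a pose let the fingers close. It gives the time, the measured TCP pose, the force, the opening and the grip force at its end, in the units of the state.
- ctrl.get_obs(): the state, without advancing time (a new reading comes with each control period).
- ctrl.snapshot(name): name is "scene" or "side" or "wrist"; returns the picture (384x512x3 uint8, red, green, blue); there is no depth.
- ctrl.camera_params(name): a dict with "fx", "fy", "cx", "cy" (pixels), "dist_coeffs" ([k1, k2, p1, p2, k3] as OpenCV has them; the pictures are not rectified), "cam_to_world" (4x4, takes a point from camera to world coordinates); the wrist camera has in their place "mount" (4x4, takes a point from camera to tool coordinates, whose origin is the TCP and whose axes are the flange's). Camera axes: x right, y up, looking along -z (the intrinsics and any distortion apply to the point x, -y, -z); pixel columns grow to the right and rows downward; lengths in m; the calibration is good to about 2 mm. A picture is of the moment at which its call begins: read the wrist's pose just before it. camera_params takes no time and is no camera call.
- ctrl.close_job(): hands the job in; it is judged then, once.
The state is a dict: "clock": time; "joint_pos": joint angles; "qvel": joint speeds; "tau": joint torques, N m; "tool_pos": TCP position; "orientation": TCP orientation; "force": force on the tool from outside, world axes, zero at the start; "moment": the same for the moment, N m; "opening": finger opening in m; "gripper_force": force on a finger pad.
Only numpy, scipy, OpenCV 4.12 (cv2) and the standard library are available. Lean on these libraries where they do the work, as an engineer would, in place of code of your own. Each camera call takes 0.05 s, during which the arm holds its last target. There are 200 camera calls.

## Task

Take the two slotted strap plates out of the rack and hang each by its side slot on a headed pin of the stand: the long plate on the high pin, the short plate on the low pin. Slide the slot sideways over the pin, let the plate down until the pin sits at the top of the slot's pocket, and let go, so that both plates hang free and straight. Leave the plate with the closed window in its rack slot, and do not push or upset the wash bottle, the small jar or the little weight beside the stand.

Things in the scene. Friction and masses are not known exactly. Their poses are not given: they have to be found in the camera images.
- long_strap_center (a point): Centre (half-way up) of the long slotted strap plate, bare steel, 167 mm high: top 83.5 mm over this point, foot as far below. It stands upright in a slot of the grey rack. Plate 8 mm thick and 44 mm wide; on top a 24 mm wide neck with a black grip block 24 mm wide, 12 mm thick and 24 mm high, flush with the plate's top. Axes: x = normal of the plate (across its thickness), y = across its width towards the side where the slot opens, z up.
- long_strap_seat (a point): Pin seat of the long plate, 52 mm below its top, 115 mm above its foot. L-shaped slot: a level leg 14 mm high opens in the +y edge (mouth flared to 24 mm), its centre line 14 mm below the seat, and runs 27.5 mm in from the edge to 5.5 mm beyond the seat; from its inner end an 11 mm wide pocket rises to a V-shaped roof. The seat is where the centre of an 8 mm pin comes to lie once the plate hangs on it (mid thickness, mid width, under the roof). Axes as the plate's.
- short_strap_center (a point): Centre (half-way up) of the short slotted strap plate, bare steel, 117 mm high: top 58.5 mm over this point, foot as far below. It stands upright in a slot of the grey rack. Plate 8 mm thick and 44 mm wide; on top a 24 mm wide neck with a black grip block 24 mm wide, 12 mm thick and 24 mm high, flush with the plate's top. Axes: x = normal of the plate (across its thickness), y = across its width towards the side where the slot opens, z up.
- short_strap_seat (a point): Pin seat of the short plate, 52 mm below its top, 65 mm above its foot. Slot exactly as on the long plate. Axes as the plate's.
- spare_plate_center (a point): Centre of the spare plate, which has no slot but a closed 14 mm square window; 140 mm high, otherwise shaped and gripped like the other two. It stays in its rack slot.
- plate_rack: Grey block, fixed, 176 mm along its x, 70 mm along its y, 40 mm high, with three slots 68 mm apart along x (at -68, 0, +68 mm), each 10 mm by 46 mm and 32 mm deep, floor 8 mm over the bench. Which plate stands in which slot varies; all stand parallel, plate normal along the rack's x. Origin at the centre of the underside.
- high_post_pin (a point): High pin of the hanging stand, 160 mm over the bench, on a round post of 16 mm diameter. The pin is level, 8 mm thick, 35 mm long between the post's block (20 mm wide, from 10 mm under to 11 mm over the pin's axis) and a round head of 20 mm diameter, 4 mm thick. The point lies on the pin's axis half-way along it. Axes: x = along the pin from head to post, y = sideways (level), z up. Stand fixed.
- low_post_pin (a point): Low pin, 110 mm over the bench, on its own post 94 mm to the left or right of the high one (which is which varies), on the same 8 mm thick base plate and parallel to it. Otherwise as the high pin.
- bottle_mid (a point): Wash bottle, upright and loose: body 58 mm diameter, 195 mm high with its nozzle; the point lies on its axis 80 mm over the bench. It stands at one end of the stand, outside the left or the right post, about 73 mm sideways from that post's pin, too near to bring a plate in from that side.
- jar_mid (a point): Small closed jar, 34 mm diameter, 36 mm high, loose, at the other end of the stand; the point is its centre. Plates pass over it.
- weight_mid (a point): Little brass-coloured knobbed weight, 19 mm diameter, 27 mm high, loose, in front of the stand; the point is its centre.

How it is judged (in metres and radians):
At the end, for the whole second after the job is handed in: The long plate hangs on the high pin and the short plate on the low pin: each plate's pin seat within 5 mm of the pin's axis sideways and in height and within 16 mm of its middle along the pin, the plate within 0.25 rad of upright, at rest and released (x of long_strap_seat in the frame of high_post_pin between -0.016 and 0.016 m and y of long_strap_seat in the frame of high_post_pin between -0.005 and 0.005 m and z of long_strap_seat in the frame of high_post_pin between -0.005 and 0.005 m and angle between each of long_strap_center, short_strap_center's own z axis and vertical below 0.25 rad and linear speed of each of long_strap, short_strap below 0.05 m/s and x of short_strap_seat in the frame of low_post_pin between -0.016 and 0.016 m and y of short_strap_seat in the frame of low_post_pin between -0.005 and 0.005 m and z of short_strap_seat in the frame of low_post_pin between -0.005 and 0.005 m); the robot touches nothing.
It fails at once if the spare plate is shifted more than 20 mm or leaves the rack (distance of spare_plate_center from where it was at the start of the episode above 0.02 m).
It fails at once if the wash bottle is pushed more than 20 mm or tipped (distance of bottle_mid from where it was at the start of the episode above 0.02 m or angle between bottle_mid's own z axis and vertical above 0.2 rad).
It fails at once if the small jar is pushed more than 20 mm (distance of jar_mid from where it was at the start of the episode above 0.02 m).
It fails at once if the little weight is pushed more than 20 mm (distance of weight_mid from where it was at the start of the episode above 0.02 m).
It also fails if it takes over 56 s, if anything falls off the work surface, if the arm or the gripper's body presses on something with over 40 N, if the wrist force passes 120 N, or if a joint passes its speed limit or range.

## Working session

There is one attempt and no reset: what is moved stays moved. The work goes in short steps, Python scripts to look and compute and a tool call to move; the robot and the scene stay as the last step left them, time stands still between calls to the robot, and variables do not carry over. Pictures are saved under pics/ and viewed, at most 10 in all, crops included, and the job is handed in when it is done.

Besides the shell and the picture viewer there is one more tool, called after "Request:" as name(argument=value, ...), one argument or row to a line, values as JSON. apply_moves: Moves the arm, as the interface text tells. Its arguments: {"type":"object","properties":{"deltas":{"type":"array"}},"required":["deltas"]}

```bash
mkdir -p pics; python3 - <<'E'
from plant import ctrl
import cv2,numpy as np
o=ctrl.get_obs();print({k:np.round(v,3) for k,v in o.items()})
for n in("scene","side","wrist"):
    im=ctrl.snapshot(n);cv2.imwrite(f"pics/{n}0.png",im[:,:,::-1])
    p=ctrl.camera_params(n);print(n,{k:np.round(v,4).tolist() for k,v in p.items()})
a=cv2.imread("pics/scene0.png");b=cv2.imread("pics/side0.png")
cv2.imwrite("pics/scene0b.png",cv2.resize(a,(800,600)));cv2.imwrite("pics/side0b.png",cv2.resize(b,(800,600)))
E
```

```text
{'clock': np.float64(0.0), 'joint_pos': array([-5.8838e+01,  2.0592e+01,  6.3500e-01, -2.2000e-02, -7.0136e+01,
       -1.6509e+01]), 'qvel': array([ 0.026,  0.018, -0.065, -0.035, -0.098,  0.075]), 'tau': array([ 3.0000e-03, -5.8272e+01,  2.9306e+01,  6.9980e+00,  7.0000e-03,
       -0.0000e+00]), 'tool_pos': array([ 0.171, -0.653,  0.226]), 'orientation': array([ 1.79904e+02, -7.00000e-03, -1.65354e+02]), 'force': array([ 0.181,  0.618, -0.041]), 'moment': array([0.001, 0.023, 0.036]), 'gripper_force': np.float64(0.0), 'opening': np.float64(0.087)}
scene {'fx': 382.3033, 'fy': 382.3033, 'cx': 255.7613, 'cy': 197.1402, 'dist_coeffs': [0.0348, 0.0, 0.0, 0.0, 0.0], 'cam_to_world': [[-0.8011, 0.3735, -0.4676, 0.1895], [-0.5983, -0.5172, 0.612, 0.3877], [-0.0133, 0.7701, 0.6378, 0.6579], [0.0, 0.0, 0.0, 1.0]]}
side {'fx': 492.7746, 'fy': 492.7746, 'cx': 259.5054, 'cy': 191.418, 'dist_coeffs': [-0.18, 0.0, 0.0, 0.0, 0.0], 'cam_to_world': [[-0.8673, 0.3223, -0.3793, 0.1095], [-0.4977, -0.5663, 0.6569, 0.6682], [-0.0031, 0.7586, 0.6516, 0.9298], [0.0, 0.0, 0.0, 1.0]]}
wrist {'fx': 344.2997, 'fy': 344.2997, 'cx': 255.5386, 'cy': 195.0077, 'dist_coeffs': [-0.0882, 0.0, 0.0, 0.0, 0.0], 'mount': [[-0.0008, 0.9501, 0.3118, 0.0848], [1.0, 0.0009, 0.0001, 0.0], [-0.0002, 0.3118, -0.9501, -0.1581], [0.0, 0.0, 0.0, 1.0]]}
```

View pics/scene0b.png

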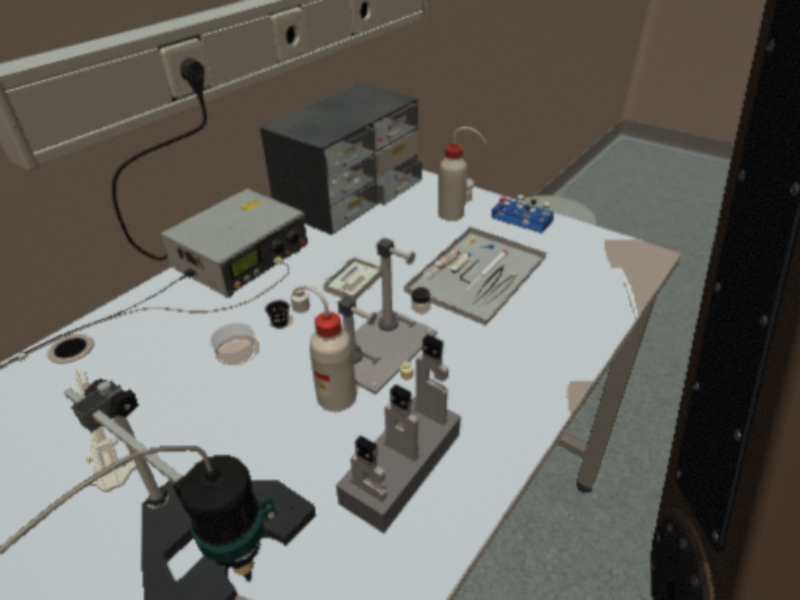

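View pics/side0b.png

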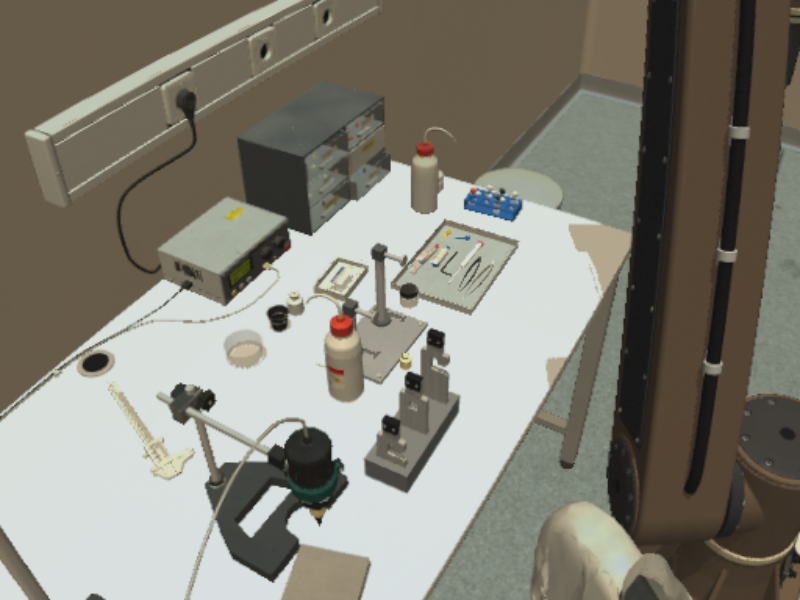

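The views show the rack with long, spare and short plates (far to near). Behind it the high pin is on the far post, and the low pin is next to the bottle. I'll take enlarged crops to read pixels.

```bash
python3 - <<'E'
import cv2
a=cv2.imread("pics/scene0.png")[145:345,190:310];b=cv2.imread("pics/side0.png")[145:315,195:305]
cv2.imwrite("pics/sc.png",cv2.resize(a,(360,600),interpolation=cv2.INTER_CUBIC))
a=cv2.resize(a,None,fx=3,fy=3,interpolation=cv2.INTER_CUBIC);b=cv2.resize(b,None,fx=3.5,fy=3.5,interpolation=cv2.INTER_CUBIC)
import numpy as np
h=600;o=np.zeros((h,360+b.shape[1],3),np.uint8);o[:600,:360]=a;o[:b.shape[0],360:]=b;print(o.shape,b.shape)
cv2.imwrite("pics/crop.png",o)
E
```

```text
(600, 745, 3) (595, 385, 3)
```

View pics/crop.png

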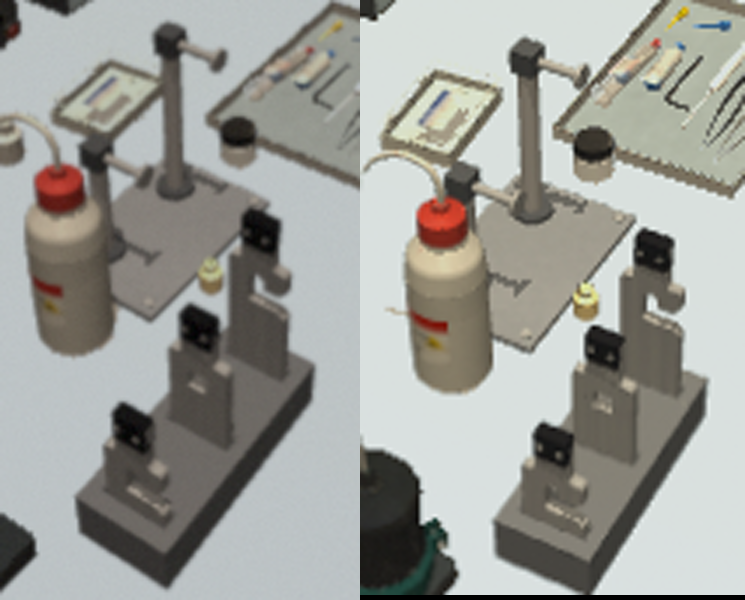

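Scene crop: rack top corners are at (80,497), (168,552) and (315,368), with the slots opening right, towards the robot. The pin heads are at (222,58) and (147,175), pointing right. The jar is on the high-pin side and the bottle on the low-pin side. Next I'll compute positions.

```bash
cat > h.py <<'E'
import numpy as np,cv2
from plant import ctrl
def ray(n,uv,T=None):
    p=ctrl.camera_params(n)
    K=np.array([[p["fx"],0,p["cx"]],[0,p["fy"],p["cy"]],[0,0,1]])
    q=cv2.undistortPoints(np.array([[uv]],float),K,np.array(p["dist_coeffs"],float))[0,0]
    M=np.array(p["cam_to_world"]) if T is None else T
    d=M[:3,:3]@np.array([q[0],-q[1],-1]);return M[:3,3],d/np.linalg.norm(d)
def plane(n,uv,z,T=None):
    c,d=ray(n,uv,T);return c+d*(z-c[2])/d[2]
def tri(r1,r2):
    A=np.vstack([np.eye(3)-np.outer(d,d) for c,d in(r1,r2)]);b=np.hstack([(np.eye(3)-np.outer(d,d))@c for c,d in(r1,r2)])
    x,r,*_=np.linalg.lstsq(A,b,rcond=None);return x,float(np.sqrt(r[0]))
def proj(n,X,T=None):
    p=ctrl.camera_params(n);M=np.array(p["cam_to_world"]) if T is None else T
    q=M[:3,:3].T@(np.asarray(X)-M[:3,3]);K=np.array([[p["fx"],0,p["cx"]],[0,p["fy"],p["cy"]],[0,0,1]])
    return cv2.projectPoints(np.array([[q[0],-q[1],-q[2]]]),np.zeros(3),np.zeros(3),K,np.array(p["dist_coeffs"],float))[0][0,0]
def tool():
    from scipy.spatial.transform import Rotation as R
    o=ctrl.get_obs();T=np.eye(4);T[:3,:3]=R.from_euler("xyz",o["orientation"],degrees=True).as_matrix();T[:3,3]=o["tool_pos"];return T
def wristT(): return tool()@np.array(ctrl.camera_params("wrist")["mount"])
E
python3 - <<'E'
from h import *
np.set_printoptions(precision=4,suppress=True)
S=lambda x,y:(190+x/3,145+y/3)
D=lambda x,y:(195+(x-360)/3.5,145+y/3.5)
for nm,s,d,z in[("rackL",(80,497),(495,520),.04),("rackF",(168,552),(590,562),.04),("rackR",(315,368),(706,380),.04),
 ("highhead",(223,58),(585,74),.16),("highblocktop",(170,32),(526,48),.171),("lowhead",(148,175),(510,200),.11),("lowblocktop",(98,150),(462,172),.121),
 ("jar top",(239,130),(593,140),.036),("weight",(209,275),(586,300),.0135),("baseR",(268,203),(633,218),.008),("baseF",(150,318),(527,350),.008),
 ("longgrip",(261,230),(653,250),.163),("sparegrip",(200,328),(604,347),.136),("shortgrip",(132,428),(552,445),.113)]:
    print(nm,plane("scene",S(*s),z),plane("side",D(*d),z),*tri(ray("scene",S(*s)),ray("side",D(*d))))
E
```

```text
rackL [0.5031 0.1032 0.04  ] [0.5028 0.1056 0.04  ] [0.5078 0.0988 0.0297] 0.0006937890212541958
rackF [0.4359 0.1006 0.04  ] [0.4334 0.104  0.04  ] [0.4396 0.0951 0.0269] 0.001987110840631241
rackR [ 0.4401 -0.0696  0.04  ] [ 0.4401 -0.0696  0.04  ] [ 0.4402 -0.0698  0.0398] 1.7836095433630203e-05
highhead [ 0.6088 -0.1952  0.16  ] [ 0.6074 -0.1935  0.16  ] [ 0.6042 -0.1883  0.1653] 0.0006915974910140027
highblocktop [ 0.6528 -0.1869  0.171 ] [ 0.6534 -0.1868  0.171 ] [ 0.6554 -0.1901  0.1682] 0.00011189624331524153
lowhead [ 0.6078 -0.0996  0.11  ] [ 0.6133 -0.0961  0.11  ] [ 0.64   -0.1369  0.0672] 0.0008922483533380095
lowblocktop [ 0.6472 -0.0904  0.121 ] [ 0.6522 -0.0944  0.121 ] [ 0.6598 -0.1044  0.1078] 0.0024892649376085938
jar top [ 0.6376 -0.2593  0.036 ] [ 0.6387 -0.26    0.036 ] [ 0.6427 -0.2669  0.029 ] 0.0003298590373779539
weight [ 0.5674 -0.1194  0.0135] [ 0.5643 -0.119   0.0135] [ 0.5552 -0.1029  0.0333] 0.0011184866925923972
baseR [ 0.5805 -0.2214  0.008 ] [ 0.5802 -0.2212  0.008 ] [ 0.5788 -0.2187  0.0107] 0.0001328485143435181
baseF [ 0.58   -0.0607  0.008 ] [ 0.5789 -0.0578  0.008 ] [ 0.5842 -0.0656 -0.0006] 0.0014497916202112048
longgrip [ 0.4767 -0.0526  0.163 ] [ 0.4752 -0.0512  0.163 ] [ 0.4726 -0.0463  0.1691] 0.0008987082894765413
sparegrip [0.4736 0.0161 0.136 ] [0.473  0.0168 0.136 ] [0.4732 0.0166 0.1362] 0.00046921609963480865
shortgrip [0.4722 0.0845 0.113 ] [0.4707 0.0855 0.113 ] [0.4713 0.0851 0.1133] 0.0009877891824822257
```

```bash
cat >> h.py <<'E'
def to(x,y,z,yaw):
    "delta in tool axes (mm, deg) from the measured pose to a tool-down pose"
    from scipy.spatial.transform import Rotation as R
    T=tool();G=R.from_euler("xyz",[180,0,yaw],degrees=True).as_matrix()
    dp=T[:3,:3].T@(np.array([x,y,z])-T[:3,3])*1000
    dr=R.from_matrix(T[:3,:3].T@G).as_rotvec(degrees=True)
    print("dp",np.round(dp,1).tolist(),"ang",np.round(dr,2).tolist())
E
python3 -c "
from h import *
to(.62,-.14,.36,-90)"
```

```text
dp [-564.4, 382.5, -133.7] ang [0.07, 0.04, -75.35]
```

Request:
apply_moves(
  deltas=[
    {"fingers":40,"delta_pos":[0,0,-50],"angular":[0,0,0]},
    {"fingers":40,"delta_pos":[-40,27,-90],"angular":[0,0,-8]},
    {"fingers":40,"delta_pos":[-80,54,-130],"angular":[0,0,-16]},
    {"fingers":40,"delta_pos":[-120,82,-134],"angular":[0,0,-24]},
    {"fingers":40,"delta_pos":[-165,112,-134],"angular":[0,0,-32]},
    {"fingers":40,"delta_pos":[-206,140,-134],"angular":[0,0,-40]},
    {"fingers":40,"delta_pos":[-247,168,-134],"angular":[0,0,-48]},
    {"fingers":40,"delta_pos":[-288,196,-134],"angular":[0,0,-56]},
    {"fingers":40,"delta_pos":[-329,224,-134],"angular":[0,0,-64]},
    {"fingers":40,"delta_pos":[-370,252,-134],"angular":[0,0,-72]},
  ],
)

```text
clock: 1.15
tool_pos: [0.4508, -0.331, 0.3607]
orientation: [-180.0, 0.0, -93.0]
force: [0.4, -0.5, -0.3]
opening: 0.0398
gripper_force: 0.0
```

```bash
python3 -c "
from h import *
to(.62,-.14,.36,-90);print(ctrl.get_obs()['joint_pos'].round(1))"
```

```text
dp [-199.6, -158.9, 0.7] ang [-0.02, 0.0, -3.01]
[-16.2   6.2  -1.   -0.  -82.8  13.2]
```

Request:
apply_moves(
  deltas=[
    {"fingers":40,"delta_pos":[-39,-31,0],"angular":[0,0,-3]},
    {"fingers":40,"delta_pos":[-78,-62,0],"angular":[0,0,-3]},
    {"fingers":40,"delta_pos":[-117,-93,0],"angular":[0,0,-3]},
    {"fingers":40,"delta_pos":[-156,-124,0],"angular":[0,0,-3]},
    {"fingers":40,"delta_pos":[-190,-150,0],"angular":[0,0,-3]},
    {"fingers":40,"delta_pos":[-200,-159,0],"angular":[0,0,-3]},
    {"fingers":40,"delta_pos":[-200,-159,0],"angular":[0,0,-3]},
    {"fingers":40,"delta_pos":[-200,-159,0],"angular":[0,0,-3]},
  ],
)

```text
clock: 1.95
tool_pos: [0.6201, -0.1426, 0.3602]
orientation: [179.9, -0.0, -90.3]
force: [-0.2, 1.0, 0.6]
opening: 0.0403
gripper_force: 0.0
```

```bash
python3 -c "
from h import *
T=wristT();np.save('T1.npy',T);print(tool()[:3,3])
im=ctrl.snapshot('wrist')[:,:,::-1];cv2.imwrite('pics/w1.png',im);cv2.imwrite('pics/w1b.png',cv2.resize(im,(800,600),interpolation=cv2.INTER_CUBIC))"
```

```text
[ 0.62005438 -0.14259536  0.36015016]
```

View pics/w1b.png

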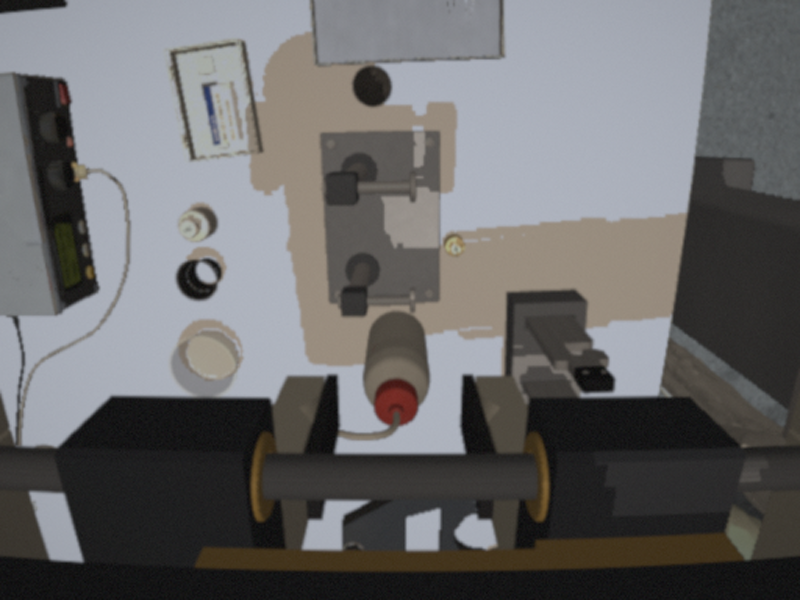

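The wrist picture shows both pins from above: the high pin along row 187 (cols 359–410) and the low pin along row 300 (cols 367–410). Base corners are at (321,132), (439,131) and (440,301).

```bash
python3 - <<'E'
from h import *
np.set_printoptions(precision=4,suppress=True)
T=np.load('T1.npy');s=1.5625
for n,u,v,z in[("hi block",359,187.5,.16),("hi headin",410,187.5,.16),("lo block",367,300.5,.11),("lo headin",410,300,.11),("b1",321,132,.008),("b2",439,131,.008),("b3",440,301,.008),("jar",372,86,.036),("weight",454,244,.02),("cap",396,398,.16)]:
    print(n,plane("wrist",(u/s,v/s),z,T))
g=cv2.cvtColor(cv2.imread("pics/w1.png"),cv2.COLOR_BGR2GRAY)
print(g[112:130,236:262:5].T);print(g[184:200,240:262:5].T)
print(g[119,222:272]);print(g[192,226:272])
E
```

```text
hi block [ 0.6464 -0.1912  0.16  ]
hi headin [ 0.613 -0.191  0.16 ]
lo block [ 0.6463 -0.0973  0.11  ]
lo headin [ 0.612  -0.0975  0.11  ]
b1 [ 0.6911 -0.2265  0.008 ]
b2 [ 0.5835 -0.2264  0.008 ]
b3 [ 0.5802 -0.0638  0.008 ]
jar [ 0.6425 -0.2637  0.036 ]
weight [ 0.5688 -0.1239  0.02  ]
cap [ 0.6234 -0.0369  0.16  ]
[[ 55  54  55  59  71  88  99 104 102  93  85  77  80  88  90  88  90  90]
 [ 79  81  82  83  83  90  99 104 101  92  83  82  89  88  90  88  91  90]
 [ 89  89  90  87  84  90 100 103  99  92  84  80  90 113 136 144 142 140]
 [ 89  90  90  88  84  92 100 105  99  89  80  80  91 113 137 145 143 143]
 [ 89  89  88  86  87  92 102 103  99  89  81  82  92 114 139 145 144 144]
 [ 87  86  84  81  85  92  98 101  95  87  79  76  89 106 130 137 139 142]]
[[ 90  88  89  88  83  80  85  95 102 102  96 109 129 141 142 143]
 [ 89  89  88  87  82  79  87  97 103 100  94 106 127 140 142 140]
 [ 90  89  89  87  83  81  88  96 104 100  98 117 137 140 131 106]
 [ 91  92  90  90  85  83  88  99 104  99  99 119 139 139 127 100]
 [ 89  90  87  88  81  80  88  99 103  98  98 120 139 142 141 130]]
[ 54  53  55  53  53  50  62  91 101 104 104 104 104 104 104 105 105 105
 107 104 103 105 105 106 103 102 104 105 104 105 106 104 105 104 103 103
 104 105 105 101  94  98 101  99  97 105 109 110 112 113]
[ 53  54  53  54  55  53  52  49  64  93 101 103 103 103 102 100 103 103
 103 103 103 103 103 103 104 104 102 102 103 104 102 103 102 103 103 100
  98 101 102  94  91  90  91  90  89  91]
```

Request:
apply_moves(
  deltas=[
    {"fingers":40,"delta_pos":[-25,30,0],"angular":[0,0,-8]},
    {"fingers":40,"delta_pos":[-50,60,0],"angular":[0,0,-16]},
    {"fingers":40,"delta_pos":[-75,90,0],"angular":[0,0,-24]},
    {"fingers":40,"delta_pos":[-100,115,0],"angular":[0,0,-32]},
    {"fingers":40,"delta_pos":[-125,140,0],"angular":[0,0,-40]},
    {"fingers":40,"delta_pos":[-150,165,0],"angular":[0,0,-48]},
    {"fingers":40,"delta_pos":[-170,185,20],"angular":[0,0,-56]},
    {"fingers":40,"delta_pos":[-180,200,45],"angular":[0,0,-64]},
    {"fingers":40,"delta_pos":[-185,210,70],"angular":[0,0,-72]},
    {"fingers":40,"delta_pos":[-190,210,90],"angular":[0,0,-80]},
  ],
)

```text
clock: 3.0
tool_pos: [0.4097, 0.0478, 0.2701]
orientation: [-179.9, -0.1, -10.1]
force: [0.2, -0.4, 0.4]
opening: 0.0402
gripper_force: 0.0
```

Request:
apply_moves(
  deltas=[
    {"fingers":40,"delta_pos":[0,0,0],"angular":[0,0,-8]},
    {"fingers":40,"delta_pos":[0,0,0],"angular":[0,0,-12]},
    {"fingers":40,"delta_pos":[0,0,0],"angular":[0,0,-12]},
    {"fingers":40,"delta_pos":[0,0,0],"angular":[0,0,-12]},
  ],
)

```text
clock: 3.4
tool_pos: [0.4113, 0.048, 0.271]
orientation: [-180.0, -0.1, 1.5]
force: [-0.7, -0.4, -0.5]
opening: 0.0399
gripper_force: 0.0
```

```bash
python3 -c "
from h import *
T=wristT();np.save('T2.npy',T);print(tool()[:3,3],ctrl.get_obs()['orientation'],ctrl.get_obs()['joint_pos'].round(1))
im=ctrl.snapshot('wrist')[:,:,::-1];cv2.imwrite('pics/w2.png',im);cv2.imwrite('pics/w2b.png',cv2.resize(im,(800,600),interpolation=cv2.INTER_CUBIC))"
```

```text
[0.41132248 0.04799349 0.27096336] [-1.79969081e+02 -5.33028795e-02  1.45335372e+00] [ 34.2  -7.  -25.5   0.  -71.5  57.2]
```

View pics/w2b.png

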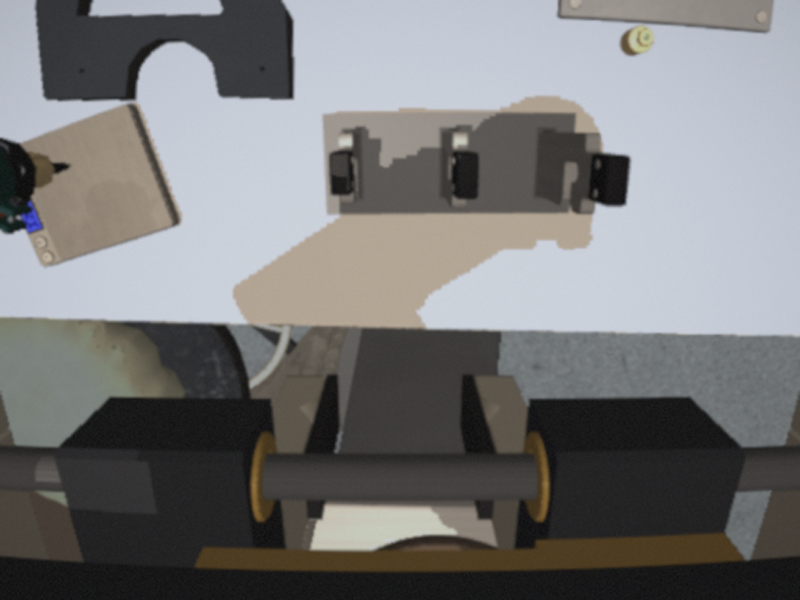

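The three grip blocks show from above: short at (342,173), spare at (465,175), long at (610,180). The outer and lower edges of each belong to its top face.

```bash
python3 - <<'E'
from h import *
np.set_printoptions(precision=4,suppress=True)
T=np.load('T2.npy');im=cv2.imread("pics/w2.png");g=cv2.cvtColor(im,cv2.COLOR_BGR2GRAY)
for n,(x0,x1),z in[("short",(205,232),.125),("spare",(282,312),.148),("long",(372,410),.175)]:
    m=(g[85:140,x0:x1]<38).astype(np.uint8)
    k,l,st,c=cv2.connectedComponentsWithStats(m);i=1+st[1:,4].argmax();x,y,w,h,a=st[i];x+=x0;y+=85
    pts=np.argwhere(l==i)[:,::-1]+[x0,85];r=cv2.minAreaRect(pts.astype(np.float32))
    L=x-.5;Rr=x+w-.5;B=y+h-.5;cy=y+h/2
    print(n,(x,y,w,h,a),r[2],"left",plane("wrist",(L,cy),z,T)[1],"right",plane("wrist",(Rr,cy),z,T)[1],"bottom",plane("wrist",(x+w/2,B),z,T)[0],"top",plane("wrist",(x+w/2,y-.5),z,T)[0])
for u,v in[(325,114),(577,114),(590,212),(330,212)]:print(plane("wrist",(u/1.5625,v/1.5625),.04,T))
E
```

```text
short (np.int32(213), np.int32(113), np.int32(13), np.int32(11), np.int32(99)) 0.0 left 0.0871555118758949 right 0.07581517114911226 bottom 0.4621250193392421 top 0.47159652225220167
spare (np.int32(289), np.int32(97), np.int32(17), np.int32(30), np.int32(403)) 3.3664605617523193 left 0.023455700214810943 right 0.009813101586187173 bottom 0.4638727881488494 top 0.487505656951154
long (np.int32(377), np.int32(99), np.int32(25), np.int32(31), np.int32(633)) 5.194429397583008 left -0.03869724492762163 right -0.05752376148960706 bottom 0.46710112475744514 top 0.48946925850282214
[0.5066 0.102  0.04  ]
[ 0.512  -0.0728  0.04  ]
[ 0.4441 -0.0901  0.04  ]
[0.4387 0.0992 0.04  ]
```

```bash
python3 -c "
from h import *
to(.4742,.085,.18,1.9);to(.4742,.085,.094,1.9)"
```

```text
dp [63.7, -35.2, 91.0] ang [-0.03, -0.04, -0.43]
dp [63.6, -35.1, 177.0] ang [-0.03, -0.04, -0.43]
```

Request:
apply_moves(
  deltas=[
    {"fingers":40,"delta_pos":[30,-17,20],"angular":[0,0,-0.4]},
    {"fingers":40,"delta_pos":[63.6,-35.1,50],"angular":[0,0,-0.4]},
    {"fingers":40,"delta_pos":[63.6,-35.1,90],"angular":[0,0,-0.4]},
    {"fingers":40,"delta_pos":[63.6,-35.1,115],"angular":[0,0,-0.4]},
    {"fingers":40,"delta_pos":[63.6,-35.1,140],"angular":[0,0,-0.4]},
    {"fingers":40,"delta_pos":[63.6,-35.1,160],"angular":[0,0,-0.4]},
    {"fingers":40,"delta_pos":[63.6,-35.1,177],"angular":[0,0,-0.4]},
    {"fingers":40,"delta_pos":[63.6,-35.1,177],"angular":[0,0,-0.4]},
    {"fingers":40,"delta_pos":[63.6,-35.1,177],"angular":[0,0,-0.4]},
  ],
)

```text
clock: 4.35
tool_pos: [0.4743, 0.0855, 0.0939]
orientation: [180.0, 0.0, 2.0]
force: [-0.1, -0.5, 0.6]
opening: 0.04
gripper_force: 0.0
```

```bash
python3 -c "
from h import *
print(tool()[:3,3],ctrl.get_obs()['orientation'])
ims=[]
for n,(x,y) in(('scene',(190,250)),('side',(230,240)),('wrist',(150,150))):
    im=ctrl.snapshot(n)[:,:,::-1];cv2.imwrite('pics/g1'+n+'.png',im);ims.append(cv2.resize(im[y:y+110,x:x+110] if n!='wrist' else im[170:384,150:362],(266,400),interpolation=cv2.INTER_CUBIC) if 0 else cv2.resize(im[y:y+110,x:x+110] if n!='wrist' else im[172:384,150:362],(266,266),interpolation=cv2.INTER_CUBIC))
cv2.imwrite('pics/g1.png',np.hstack(ims))"
```

```text
[0.47429577 0.08551796 0.0939278 ] [1.79979516e+02 4.24335620e-03 2.00203323e+00]
```

View pics/g1.png

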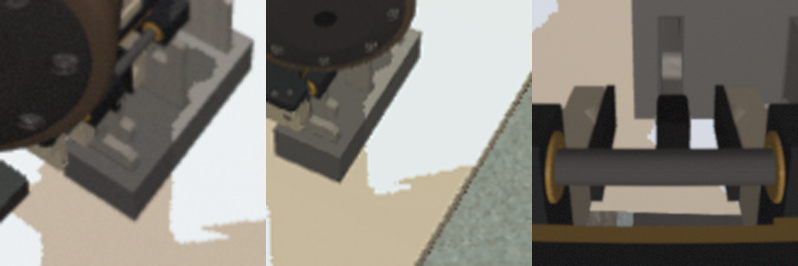

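The grip block sits between the fingers, about centred. Closing and lifting.

Request:
apply_moves(
  deltas=[
    {"fingers":5,"delta_pos":[0,0,0],"angular":[0,0,0]},
    {"fingers":5,"delta_pos":[0,0,0],"angular":[0,0,0]},
    {"fingers":5,"delta_pos":[0,0,0],"angular":[0,0,0]},
    {"fingers":5,"delta_pos":[0,0,0],"angular":[0,0,0]},
    {"fingers":5,"delta_pos":[0,0,0],"angular":[0,0,0]},
    {"fingers":5,"delta_pos":[0,0,0],"angular":[0,0,0]},
    {"fingers":5,"delta_pos":[0,0,0],"angular":[0,0,0]},
    {"fingers":5,"delta_pos":[0,0,0],"angular":[0,0,0]},
  ],
)

```text
clock: 5.3
tool_pos: [0.474, 0.0853, 0.0937]
orientation: [180.0, 0.0, 2.1]
force: [0.4, -4.8, 2.7]
opening: 0.0118
gripper_force: 30.0
```

Request:
apply_moves(
  deltas=[
    {"fingers":5,"delta_pos":[0,0,-5],"angular":[0,0,0]},
    {"fingers":5,"delta_pos":[0,0,-10],"angular":[0,0,0]},
    {"fingers":5,"delta_pos":[0,0,-20],"angular":[0,0,0]},
    {"fingers":5,"delta_pos":[0,0,-30],"angular":[0,0,0]},
    {"fingers":5,"delta_pos":[0,0,-40],"angular":[0,0,0]},
    {"fingers":5,"delta_pos":[0,0,-70],"angular":[0,0,0]},
    {"fingers":5,"delta_pos":[0,0,-100],"angular":[0,0,0]},
    {"fingers":5,"delta_pos":[0,0,-130],"angular":[0,0,0]},
    {"fingers":5,"delta_pos":[0,0,-160],"angular":[0,0,0]},
    {"fingers":5,"delta_pos":[0,0,-180],"angular":[0,0,0]},
  ],
)

```text
clock: 6.3
tool_pos: [0.4749, 0.0865, 0.2773]
orientation: [-179.8, -0.3, 2.1]
force: [0.1, -0.2, -1.9]
opening: 0.0119
gripper_force: 30.0
```

Request:
apply_moves(
  deltas=[
    {"fingers":5,"delta_pos":[0,10,-20],"angular":[0,0,8]},
    {"fingers":5,"delta_pos":[0,30,-43],"angular":[0,0,16]},
    {"fingers":5,"delta_pos":[5,60,-43],"angular":[0,0,24]},
    {"fingers":5,"delta_pos":[15,90,-43],"angular":[0,0,32]},
    {"fingers":5,"delta_pos":[30,120,-43],"angular":[0,0,40]},
    {"fingers":5,"delta_pos":[50,150,-43],"angular":[0,0,48]},
    {"fingers":5,"delta_pos":[75,180,-43],"angular":[0,0,56]},
    {"fingers":5,"delta_pos":[100,205,-43],"angular":[0,0,64]},
    {"fingers":5,"delta_pos":[125,220,-43],"angular":[0,0,72]},
    {"fingers":5,"delta_pos":[145,229,-43],"angular":[0,0,80]},
  ],
)

```text
clock: 7.3
tool_pos: [0.6287, -0.139, 0.3173]
orientation: [-179.9, 0.0, -78.3]
force: [0.4, -0.1, -0.7]
opening: 0.0119
gripper_force: 30.0
```

Request:
apply_moves(
  deltas=[
    {"fingers":5,"delta_pos":[0,0,0],"angular":[0,0,8]},
    {"fingers":5,"delta_pos":[0,0,0],"angular":[0,0,12]},
    {"fingers":5,"delta_pos":[0,0,0],"angular":[0,0,12]},
    {"fingers":5,"delta_pos":[0,0,0],"angular":[0,0,12]},
  ],
)

```text
clock: 7.7
tool_pos: [0.6274, -0.1377, 0.3174]
orientation: [-179.9, 0.0, -89.8]
force: [0.0, 0.8, -0.7]
opening: 0.0116
gripper_force: 30.0
```

```bash
python3 -c "
from h import *
to(.6295,-.1375,.230,-90);to(.6295,-.1375,.145,-90);print(tool()[:3,3],ctrl.get_obs()['orientation'])"
```

```text
dp [-0.1, -2.0, 87.4] ang [-0.08, 0.02, 0.2]
dp [-0.1, -1.9, 172.4] ang [-0.08, 0.02, 0.2]
[ 0.62739435 -0.13765     0.31738867] [-1.79918315e+02  2.18225053e-02 -8.97950456e+01]
```

Request:
apply_moves(
  deltas=[
    {"fingers":5,"delta_pos":[0,-2,30],"angular":[0,0,0.2]},
    {"fingers":5,"delta_pos":[0,-2,60],"angular":[0,0,0.2]},
    {"fingers":5,"delta_pos":[0,-2,90],"angular":[0,0,0.2]},
    {"fingers":5,"delta_pos":[0,-2,110],"angular":[0,0,0.2]},
    {"fingers":5,"delta_pos":[0,-2,130],"angular":[0,0,0.2]},
    {"fingers":5,"delta_pos":[0,-2,145],"angular":[0,0,0.2]},
    {"fingers":5,"delta_pos":[0,-2,160],"angular":[0,0,0.2]},
    {"fingers":5,"delta_pos":[0,-2,172],"angular":[0,0,0.2]},
    {"fingers":5,"delta_pos":[0,-2,172],"angular":[0,0,0.2]},
  ],
)

```text
clock: 8.6
tool_pos: [0.6283, -0.1377, 0.1431]
orientation: [179.9, 0.0, -90.1]
force: [-0.4, -0.3, -1.6]
opening: 0.0116
gripper_force: 30.0
```

```bash
python3 -c "
from h import *
print(tool()[:3,3],ctrl.get_obs()['orientation'])
ims=[]
for n,(x,y) in(('scene',(200,145)),('side',(195,140)),('wrist',(150,150))):
    im=ctrl.snapshot(n)[:,:,::-1];cv2.imwrite('pics/p1'+n+'.png',im);ims.append(cv2.resize(im[y:y+90,x:x+90] if n!='wrist' else im[172:384,150:362],(400,400) if n!='wrist' else (200,200),interpolation=cv2.INTER_CUBIC))
o=np.zeros((600,800,3),np.uint8);o[:400,:400]=ims[0];o[:400,400:]=ims[1];o[400:,:200]=ims[2]
cv2.imwrite('pics/p1.png',o)"
```

```text
[ 0.62826092 -0.13768415  0.14312475] [ 1.79864707e+02  1.73029037e-02 -9.00823797e+01]
```

View pics/p1.png

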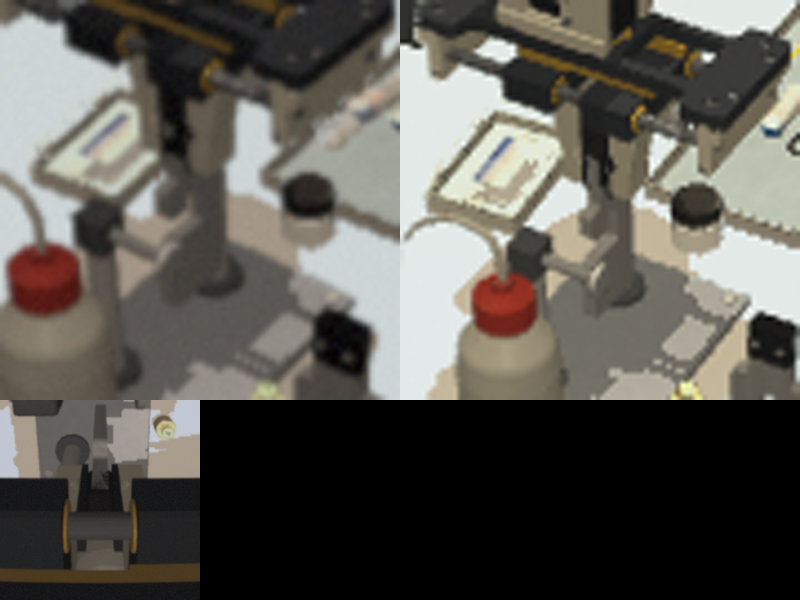

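Short plate's mouth faces the low pin, about level with it. Sliding in.

Request:
apply_moves(
  deltas=[
    {"fingers":5,"delta_pos":[0,0,-1.7],"angular":[0,0,0]},
    {"fingers":5,"delta_pos":[-8,0,-1.7],"angular":[0,0,0]},
    {"fingers":5,"delta_pos":[-14,0,-1.7],"angular":[0,0,0]},
    {"fingers":5,"delta_pos":[-18,0,-1.7],"angular":[0,0,0]},
    {"fingers":5,"delta_pos":[-22,0,-1.7],"angular":[0,0,0]},
    {"fingers":5,"delta_pos":[-26,0,-1.7],"angular":[0,0,0]},
    {"fingers":5,"delta_pos":[-26,0,-1.7],"angular":[0,0,0]},
  ],
)

```text
clock: 9.45
tool_pos: [0.6292, -0.1114, 0.1463]
orientation: [180.0, 0.0, -90.1]
force: [-0.4, -0.1, -2.0]
opening: 0.0117
gripper_force: 30.0
```

Request:
apply_moves(
  deltas=[
    {"fingers":5,"delta_pos":[-3,0,0],"angular":[0,0,0]},
    {"fingers":5,"delta_pos":[-6,0,0],"angular":[0,0,0]},
    {"fingers":5,"delta_pos":[-9,0,0],"angular":[0,0,0]},
    {"fingers":5,"delta_pos":[-12,0,0],"angular":[0,0,0]},
    {"fingers":5,"delta_pos":[-14,0,0],"angular":[0,0,0]},
    {"fingers":5,"delta_pos":[-14,0,0],"angular":[0,0,0]},
    {"fingers":5,"delta_pos":[-14,0,0],"angular":[0,0,0]},
  ],
)

```text
clock: 10.15
tool_pos: [0.6293, -0.098, 0.1463]
orientation: [-180.0, -0.0, -90.1]
force: [0.6, 0.5, -1.2]
opening: 0.0115
gripper_force: 30.0
```

Request:
apply_moves(
  deltas=[
    {"fingers":5,"delta_pos":[0,0,3],"angular":[0,0,0]},
    {"fingers":5,"delta_pos":[0,0,5],"angular":[0,0,0]},
    {"fingers":5,"delta_pos":[0,0,7],"angular":[0,0,0]},
    {"fingers":5,"delta_pos":[0,0,9],"angular":[0,0,0]},
    {"fingers":5,"delta_pos":[0,0,9],"angular":[0,0,0]},
  ],
)

```text
clock: 10.65
tool_pos: [0.629, -0.098, 0.1368]
orientation: [180.0, 0.0, -90.2]
force: [0.2, -0.2, -1.7]
opening: 0.0113
gripper_force: 30.0
```

Request:
apply_moves(
  deltas=[
    {"fingers":5,"delta_pos":[0,0,2],"angular":[0,0,0]},
    {"fingers":5,"delta_pos":[0,0,3],"angular":[0,0,0]},
    {"fingers":5,"delta_pos":[0,0,4],"angular":[0,0,0]},
    {"fingers":5,"delta_pos":[0,0,5],"angular":[0,0,0]},
    {"fingers":5,"delta_pos":[0,0,5],"angular":[0,0,0]},
  ],
)

```text
clock: 11.15
tool_pos: [0.6293, -0.098, 0.1322]
orientation: [-180.0, -0.0, -90.1]
force: [-0.1, -0.6, -0.9]
opening: 0.0119
gripper_force: 30.0
```

Request:
apply_moves(
  deltas=[
    {"fingers":5,"delta_pos":[0,0,0.7],"angular":[0,0,0]},
    {"fingers":5,"delta_pos":[0,0,1.4],"angular":[0,0,0]},
    {"fingers":5,"delta_pos":[0,0,1.4],"angular":[0,0,0]},
  ],
)

```text
clock: 11.45
tool_pos: [0.6296, -0.0984, 0.1315]
orientation: [-179.9, -0.0, -90.1]
force: [0.0, -3.0, 3.1]
opening: 0.0119
gripper_force: 30.0
```

The plate has seated on the pin. Releasing and rising.

Request:
apply_moves(
  deltas=[
    {"fingers":20,"delta_pos":[0,0,0],"angular":[0,0,0]},
    {"fingers":36,"delta_pos":[0,0,0],"angular":[0,0,0]},
    {"fingers":36,"delta_pos":[0,0,0],"angular":[0,0,0]},
    {"fingers":36,"delta_pos":[0,0,-5],"angular":[0,0,0]},
    {"fingers":36,"delta_pos":[0,0,-15],"angular":[0,0,0]},
    {"fingers":36,"delta_pos":[0,0,-35],"angular":[0,0,0]},
    {"fingers":36,"delta_pos":[0,0,-70],"angular":[0,0,0]},
    {"fingers":36,"delta_pos":[0,0,-110],"angular":[0,0,0]},
    {"fingers":36,"delta_pos":[0,0,-150],"angular":[0,0,0]},
    {"fingers":36,"delta_pos":[0,0,-190],"angular":[0,0,0]},
  ],
)

```text
clock: 12.45
tool_pos: [0.629, -0.098, 0.3238]
orientation: [-179.9, 0.0, -90.1]
force: [1.2, -0.8, -0.7]
opening: 0.0361
gripper_force: 0.0
```

```bash
python3 -c "
from h import *
to(.479,-.0515,.33,1.9);to(.479,-.0515,.144,1.9);print(ctrl.get_obs()['tool_pos'])
ims=[]
for n,(x,y) in(('scene',(200,145)),('wrist',(0,0))):
    im=ctrl.snapshot(n)[:,:,::-1];cv2.imwrite('pics/r1'+n+'.png',im);ims.append(cv2.resize(im[y:y+90,x:x+90] if n!='wrist' else im[40:300,130:390],(400,400),interpolation=cv2.INTER_CUBIC))
cv2.imwrite('pics/r1.png',np.hstack(ims))"
```

```text
dp [-46.2, 150.1, -6.4] ang [-0.06, -0.05, -92.04]
dp [-46.2, 150.3, 179.6] ang [-0.06, -0.05, -92.04]
[ 0.62896341 -0.09803154  0.32376447]
```

View pics/r1.png

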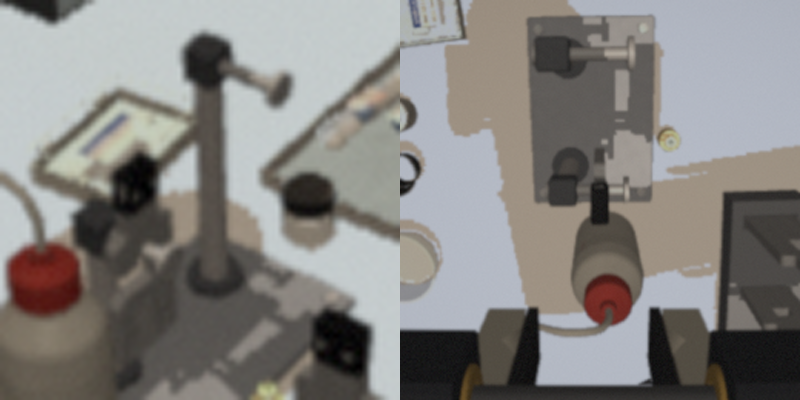

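The short plate hangs upright mid-pin, and the bottle is untouched. Now the long plate.

Request:
apply_moves(
  deltas=[
    {"fingers":40,"delta_pos":[-5,15,0],"angular":[0,0,-8]},
    {"fingers":40,"delta_pos":[-10,30,0],"angular":[0,0,-16]},
    {"fingers":40,"delta_pos":[-15,45,0],"angular":[0,0,-24]},
    {"fingers":40,"delta_pos":[-20,60,0],"angular":[0,0,-32]},
    {"fingers":40,"delta_pos":[-25,75,0],"angular":[0,0,-40]},
    {"fingers":40,"delta_pos":[-30,90,0],"angular":[0,0,-48]},
    {"fingers":40,"delta_pos":[-35,105,0],"angular":[0,0,-56]},
    {"fingers":40,"delta_pos":[-40,120,0],"angular":[0,0,-64]},
    {"fingers":40,"delta_pos":[-44,135,0],"angular":[0,0,-72]},
    {"fingers":40,"delta_pos":[-46,150,0],"angular":[0,0,-80]},
  ],
)

```text
clock: 13.55
tool_pos: [0.4787, -0.0514, 0.3216]
orientation: [-180.0, -0.1, -9.8]
force: [-0.3, -0.2, -0.0]
opening: 0.0401
gripper_force: 0.0
```

Request:
apply_moves(
  deltas=[
    {"fingers":40,"delta_pos":[0,0,0],"angular":[0,0,-8]},
    {"fingers":40,"delta_pos":[0,0,0],"angular":[0,0,-12]},
    {"fingers":40,"delta_pos":[0,0,0],"angular":[0,0,-12]},
  ],
)

```text
clock: 13.85
tool_pos: [0.4793, -0.0515, 0.3218]
orientation: [-180.0, -0.1, 1.9]
force: [-0.1, -0.6, -0.5]
opening: 0.0403
gripper_force: 0.0
```

```bash
python3 -c "
from h import *
to(.4785,-.0515,.144,2)"
```

```text
dp [-1.1, -0.0, 177.7] ang [-0.02, -0.09, -0.08]
```

Request:
apply_moves(
  deltas=[
    {"fingers":40,"delta_pos":[-1,0,45],"angular":[0,0,0]},
    {"fingers":40,"delta_pos":[-1,0,90],"angular":[0,0,0]},
    {"fingers":40,"delta_pos":[-1,0,120],"angular":[0,0,0]},
    {"fingers":40,"delta_pos":[-1,0,140],"angular":[0,0,0]},
    {"fingers":40,"delta_pos":[-1,0,160],"angular":[0,0,0]},
    {"fingers":40,"delta_pos":[-1,0,178],"angular":[0,0,0]},
    {"fingers":40,"delta_pos":[-1,0,178],"angular":[0,0,0]},
    {"fingers":40,"delta_pos":[-1,0,178],"angular":[0,0,0]},
  ],
)

```text
clock: 14.65
tool_pos: [0.4787, -0.0517, 0.1434]
orientation: [180.0, 0.0, 1.8]
force: [-0.4, -0.7, 0.3]
opening: 0.0402
gripper_force: 0.0
```

Request:
apply_moves(
  deltas=[
    {"fingers":5,"delta_pos":[0,0,0],"angular":[0,0,0]},
    {"fingers":5,"delta_pos":[0,0,0],"angular":[0,0,0]},
    {"fingers":5,"delta_pos":[0,0,0],"angular":[0,0,0]},
    {"fingers":5,"delta_pos":[0,0,0],"angular":[0,0,0]},
    {"fingers":5,"delta_pos":[0,0,0],"angular":[0,0,0]},
    {"fingers":5,"delta_pos":[0,0,0],"angular":[0,0,0]},
    {"fingers":5,"delta_pos":[0,0,0],"angular":[0,0,0]},
    {"fingers":5,"delta_pos":[0,0,0],"angular":[0,0,0]},
  ],
)

```text
clock: 15.45
tool_pos: [0.4787, -0.0517, 0.1432]
orientation: [180.0, -0.0, 1.9]
force: [-0.7, -1.2, 5.7]
opening: 0.0118
gripper_force: 30.0
```

Request:
apply_moves(
  deltas=[
    {"fingers":5,"delta_pos":[0,0,-5],"angular":[0,0,0]},
    {"fingers":5,"delta_pos":[0,0,-12],"angular":[0,0,0]},
    {"fingers":5,"delta_pos":[0,0,-22],"angular":[0,0,0]},
    {"fingers":5,"delta_pos":[0,0,-35],"angular":[0,0,0]},
    {"fingers":5,"delta_pos":[0,0,-60],"angular":[0,0,0]},
    {"fingers":5,"delta_pos":[0,0,-90],"angular":[0,0,0]},
    {"fingers":5,"delta_pos":[0,0,-120],"angular":[0,0,0]},
    {"fingers":5,"delta_pos":[0,0,-150],"angular":[0,0,0]},
    {"fingers":5,"delta_pos":[0,0,-180],"angular":[0,0,0]},
    {"fingers":5,"delta_pos":[0,0,-205],"angular":[0,0,0]},
  ],
)

```text
clock: 16.45
tool_pos: [0.4781, -0.0516, 0.3503]
orientation: [-180.0, -0.1, 1.9]
force: [0.4, 0.9, -2.3]
opening: 0.0116
gripper_force: 30.0
```

```bash
python3 -c "
from h import *
print(ctrl.get_obs()['tool_pos'],ctrl.get_obs()['gripper_force']);to(.6295,-.231,.35,-90)"
```

```text
[ 0.47813077 -0.05161803  0.35034693] 29.99925434589386
dp [145.5, 184.2, 0.5] ang [-0.09, -0.04, 91.86]
```

Request:
apply_moves(
  deltas=[
    {"fingers":5,"delta_pos":[8,20,0],"angular":[0,0,8]},
    {"fingers":5,"delta_pos":[18,40,0],"angular":[0,0,16]},
    {"fingers":5,"delta_pos":[32,60,0],"angular":[0,0,24]},
    {"fingers":5,"delta_pos":[48,80,0],"angular":[0,0,32]},
    {"fingers":5,"delta_pos":[65,100,0],"angular":[0,0,40]},
    {"fingers":5,"delta_pos":[82,120,0],"angular":[0,0,48]},
    {"fingers":5,"delta_pos":[99,140,0],"angular":[0,0,56]},
    {"fingers":5,"delta_pos":[116,158,0],"angular":[0,0,64]},
    {"fingers":5,"delta_pos":[132,174,0],"angular":[0,0,72]},
    {"fingers":5,"delta_pos":[145.5,184,0],"angular":[0,0,80]},
  ],
)

```text
clock: 17.45
tool_pos: [0.6301, -0.2318, 0.3478]
orientation: [180.0, 0.0, -78.5]
force: [0.0, 0.3, -1.0]
opening: 0.0117
gripper_force: 30.0
```

Request:
apply_moves(
  deltas=[
    {"fingers":5,"delta_pos":[0,0,0],"angular":[0,0,8]},
    {"fingers":5,"delta_pos":[0,0,0],"angular":[0,0,12]},
    {"fingers":5,"delta_pos":[0,0,0],"angular":[0,0,12]},
    {"fingers":5,"delta_pos":[0,0,0],"angular":[0,0,12]},
  ],
)

```text
clock: 17.85
tool_pos: [0.6296, -0.2307, 0.3482]
orientation: [-180.0, 0.0, -90.0]
force: [-0.2, 0.4, -2.0]
opening: 0.0119
gripper_force: 30.0
```

```bash
python3 -c "
from h import *
to(.6297,-.231,.1955,-90)"
```

```text
dp [0.3, -0.1, 152.7] ang [-0.0, 0.01, -0.01]
```

Request:
apply_moves(
  deltas=[
    {"fingers":5,"delta_pos":[0,0,30],"angular":[0,0,0]},
    {"fingers":5,"delta_pos":[0,0,60],"angular":[0,0,0]},
    {"fingers":5,"delta_pos":[0,0,85],"angular":[0,0,0]},
    {"fingers":5,"delta_pos":[0,0,105],"angular":[0,0,0]},
    {"fingers":5,"delta_pos":[0,0,125],"angular":[0,0,0]},
    {"fingers":5,"delta_pos":[0,0,140],"angular":[0,0,0]},
    {"fingers":5,"delta_pos":[0,0,150],"angular":[0,0,0]},
    {"fingers":5,"delta_pos":[0,0,152.7],"angular":[0,0,0]},
    {"fingers":5,"delta_pos":[0,0,152.7],"angular":[0,0,0]},
  ],
)

```text
clock: 18.75
tool_pos: [0.6298, -0.2308, 0.1954]
orientation: [-180.0, -0.0, -90.1]
force: [0.3, 0.1, -1.6]
opening: 0.0119
gripper_force: 30.0
```

```bash
python3 -c "
from h import *
print(ctrl.get_obs()['tool_pos'])
ims=[]
for n,(x,y) in(('scene',(200,130)),('side',(195,125))):
    im=ctrl.snapshot(n)[:,:,::-1];cv2.imwrite('pics/p2'+n+'.png',im);ims.append(cv2.resize(im[y:y+100,x:x+100],(400,400),interpolation=cv2.INTER_CUBIC))
cv2.imwrite('pics/p2.png',np.hstack(ims))"
```

```text
[ 0.62984221 -0.23082355  0.19543113]
```

View pics/p2.png

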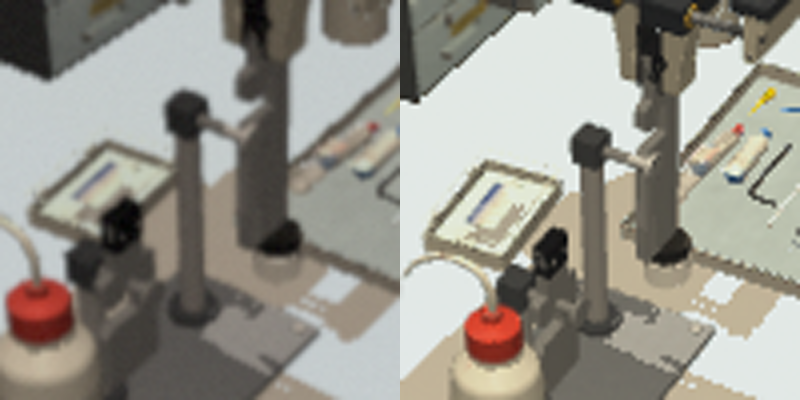

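The long plate stands at the high pin with its mouth level with the pin, and the foot is over the jar. Sliding in.

Request:
apply_moves(
  deltas=[
    {"fingers":5,"delta_pos":[-8,0,0],"angular":[0,0,0]},
    {"fingers":5,"delta_pos":[-14,0,0],"angular":[0,0,0]},
    {"fingers":5,"delta_pos":[-18,0,0],"angular":[0,0,0]},
    {"fingers":5,"delta_pos":[-22,0,0],"angular":[0,0,0]},
    {"fingers":5,"delta_pos":[-26,0,0],"angular":[0,0,0]},
    {"fingers":5,"delta_pos":[-26,0,0],"angular":[0,0,0]},
  ],
)

```text
clock: 19.45
tool_pos: [0.6299, -0.2042, 0.1953]
orientation: [-180.0, 0.0, -90.1]
force: [0.7, 0.1, -1.7]
opening: 0.0117
gripper_force: 30.0
```

Request:
apply_moves(
  deltas=[
    {"fingers":5,"delta_pos":[-3,0,0],"angular":[0,0,0]},
    {"fingers":5,"delta_pos":[-6,0,0],"angular":[0,0,0]},
    {"fingers":5,"delta_pos":[-9,0,0],"angular":[0,0,0]},
    {"fingers":5,"delta_pos":[-12,0,0],"angular":[0,0,0]},
    {"fingers":5,"delta_pos":[-13.5,0,0],"angular":[0,0,0]},
    {"fingers":5,"delta_pos":[-13.5,0,0],"angular":[0,0,0]},
  ],
)

```text
clock: 20.05
tool_pos: [0.6298, -0.1916, 0.1952]
orientation: [180.0, -0.0, -90.1]
force: [0.3, -2.2, -1.7]
opening: 0.012
gripper_force: 30.0
```

Request:
apply_moves(
  deltas=[
    {"fingers":5,"delta_pos":[0,0,3],"angular":[0,0,0]},
    {"fingers":5,"delta_pos":[0,0,5],"angular":[0,0,0]},
    {"fingers":5,"delta_pos":[0,0,6],"angular":[0,0,0]},
    {"fingers":5,"delta_pos":[0,0,7],"angular":[0,0,0]},
    {"fingers":5,"delta_pos":[0,0,7],"angular":[0,0,0]},
  ],
)

```text
clock: 20.55
tool_pos: [0.6299, -0.1915, 0.1881]
orientation: [180.0, -0.0, -90.1]
force: [0.1, -3.5, -2.5]
opening: 0.0116
gripper_force: 30.0
```

Light sideways contact with the pocket wall, so I back off 1.2 mm and go on down.

Request:
apply_moves(
  deltas=[
    {"fingers":5,"delta_pos":[1.2,0,0],"angular":[0,0,0]},
    {"fingers":5,"delta_pos":[1.2,0,2],"angular":[0,0,0]},
    {"fingers":5,"delta_pos":[1.2,0,4],"angular":[0,0,0]},
    {"fingers":5,"delta_pos":[1.2,0,5],"angular":[0,0,0]},
    {"fingers":5,"delta_pos":[1.2,0,5],"angular":[0,0,0]},
  ],
)

```text
clock: 21.05
tool_pos: [0.6297, -0.1923, 0.1828]
orientation: [180.0, 0.0, -90.1]
force: [0.6, -0.7, -1.7]
opening: 0.0119
gripper_force: 30.0
```

Request:
apply_moves(
  deltas=[
    {"fingers":5,"delta_pos":[0,0,0.7],"angular":[0,0,0]},
    {"fingers":5,"delta_pos":[0,0,1.4],"angular":[0,0,0]},
    {"fingers":5,"delta_pos":[0,0,1.4],"angular":[0,0,0]},
  ],
)

```text
clock: 21.35
tool_pos: [0.6298, -0.1925, 0.1817]
orientation: [180.0, 0.0, -90.1]
force: [-0.3, -0.8, -1.9]
opening: 0.012
gripper_force: 30.0
```

Request:
apply_moves(
  deltas=[
    {"fingers":5,"delta_pos":[0,0,0.7],"angular":[0,0,0]},
    {"fingers":5,"delta_pos":[0,0,1.2],"angular":[0,0,0]},
    {"fingers":5,"delta_pos":[0,0,1.2],"angular":[0,0,0]},
  ],
)

```text
clock: 21.65
tool_pos: [0.63, -0.1927, 0.1808]
orientation: [-180.0, -0.0, -90.1]
force: [-0.2, -1.3, -0.8]
opening: 0.0118
gripper_force: 30.0
```

Request:
apply_moves(
  deltas=[
    {"fingers":5,"delta_pos":[0,0,0.7],"angular":[0,0,0]},
    {"fingers":5,"delta_pos":[0,0,1],"angular":[0,0,0]},
    {"fingers":5,"delta_pos":[0,0,1],"angular":[0,0,0]},
  ],
)

```text
clock: 21.95
tool_pos: [0.6302, -0.193, 0.1803]
orientation: [-179.9, -0.0, -90.1]
force: [-1.0, -2.8, 3.7]
opening: 0.0121
gripper_force: 30.0
```

Contact on the roof. Releasing.

Request:
apply_moves(
  deltas=[
    {"fingers":20,"delta_pos":[0,0,0],"angular":[0,0,0]},
    {"fingers":36,"delta_pos":[0,0,0],"angular":[0,0,0]},
    {"fingers":36,"delta_pos":[0,0,0],"angular":[0,0,0]},
    {"fingers":36,"delta_pos":[0,0,-5],"angular":[0,0,0]},
    {"fingers":36,"delta_pos":[0,0,-15],"angular":[0,0,0]},
    {"fingers":36,"delta_pos":[0,0,-35],"angular":[0,0,0]},
    {"fingers":36,"delta_pos":[0,0,-70],"angular":[0,0,0]},
    {"fingers":36,"delta_pos":[0,0,-110],"angular":[0,0,0]},
    {"fingers":36,"delta_pos":[0,0,-150],"angular":[0,0,0]},
    {"fingers":36,"delta_pos":[0,0,-150],"angular":[0,0,0]},
  ],
)

```text
clock: 22.95
tool_pos: [0.632, -0.1934, 0.3378]
orientation: [-179.4, -0.1, -90.1]
force: [0.7, -0.2, -0.1]
opening: 0.0362
gripper_force: 0.0
```

Request:
apply_moves(
  deltas=[
    {"fingers":36,"delta_pos":[0,0,0],"angular":[0,0,0]},
    {"fingers":36,"delta_pos":[0,0,0],"angular":[0,0,0]},
    {"fingers":36,"delta_pos":[0,0,0],"angular":[0,0,0]},
    {"fingers":36,"delta_pos":[0,0,0],"angular":[0,0,0]},
    {"fingers":36,"delta_pos":[0,0,0],"angular":[0,0,0]},
    {"fingers":36,"delta_pos":[0,0,0],"angular":[0,0,0]},
    {"fingers":36,"delta_pos":[0,0,0],"angular":[0,0,0]},
    {"fingers":36,"delta_pos":[0,0,0],"angular":[0,0,0]},
    {"fingers":36,"delta_pos":[0,0,0],"angular":[0,0,0]},
    {"fingers":36,"delta_pos":[0,0,0],"angular":[0,0,0]},
  ],
)

```text
clock: 23.95
tool_pos: [0.6298, -0.1925, 0.3296]
orientation: [-180.0, -0.0, -90.1]
force: [-0.4, 0.4, -0.3]
opening: 0.0359
gripper_force: 0.0
```

```bash
python3 -c "
from h import *
ims=[]
for n,(x,y) in(('scene',(200,130)),('side',(195,125))):
    im=ctrl.snapshot(n)[:,:,::-1];cv2.imwrite('pics/f'+n+'.png',im);ims.append(cv2.resize(im[y:y+100,x:x+100],(400,400),interpolation=cv2.INTER_CUBIC))
cv2.imwrite('pics/f.png',np.hstack(ims))"
```

```text
(no output)
```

View pics/f.png

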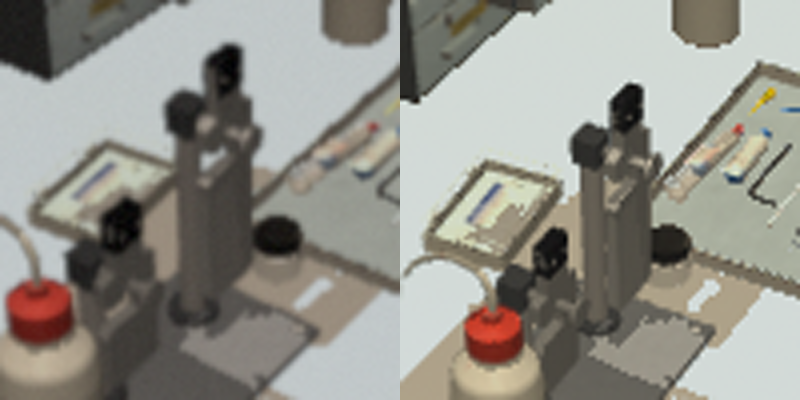

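Both plates hang upright on their pins; the bottle and jar are in place. Handing in.

```bash
python3 -c "
from plant import ctrl
print(ctrl.close_job())"
```

```text
the job is handed in; nothing more can be done
None
```

The job is handed in at about 24 s of the 56 s allowed: the last pictures show the long plate on the high pin and the short plate on the low pin, both upright and released, but no verdict was returned.

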